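Open the worm bin's latched harvest door

ROBOT

A 6-joint arm with a two-finger parallel gripper is mounted at the origin on the work surface. World frame = base frame: x ahead of the robot, y to its left, z up, the work surface at z = 0. Lengths are in mm, angles in rad, forces in N, time in s.
With the tool pointing down it reaches from about 350 to 975 mm from the base axis. Payload 7.1 kg.
Tool frame: the origin (TCP) lies at the very end of the fingers, on their centre line; the grasp point (between the pads) lies ctrl.hold_point_z behind it (ctrl.hold_point_z is the distance from the TCP to the grasp point, in mm); z points along the fingers, y is the line along which they close (so a half turn about z gives the same grasp; the last joint's range is limited). The gripper opens to 88 mm and grips with 3 to 60 N. Pads are 20 mm wide; open, the fingers measure 115 mm over their backs; the gripper's body (75 mm by 178 mm) begins 61 mm behind the grasp point.
Start: joints at [1.087, 0.423, 1.63, -0, 1.089, -0.019], TCP at [280.12, 558.693, 222.675] pointing down, gripper open.
Joint ranges: [-3, 3], [-0.9, 2.11], [0.09, 2.58], [-1.31, 4.45], [0.11, 2.69], [-2.54, 2.54]. Speed limits (rad/s): [2.39, 2.39, 3.01, 3.14, 3.14, 3.14].

INTERFACE

Orientations are given as a rotation vector (axis times angle).
In Python, from workcell import ctrl gives the robot as it stands. The module is installed in compiled form; this text tells all that it offers.
- The arm moves only by the shell command python3 -m creep 'ROWS'. ROWS is JSON, a list of rows, each an object with "translation": the shift along the tool's x, y, z in mm, a list of three; "angular": the turn, a rotation vector about the tool's x, y, z in rad, a list of three; "jaw": the opening, from 0 (shut) to 1 (fully open). A call has exactly 8 rows; each row is the pose to reach, as a shift and turn from the pose commanded when the call began, along the tool's axes at that moment; what a row does not reach only later rows make up. A row lasts 1/8 s, in which the tool goes at most 62.5 mm and 10.7 degrees, less where a joint would pass 70% of its speed; a pose out of reach is approached as far as the arm can. A call with a gripper value outside its range is refused whole. The fingers move at their own pace and stop on an object; the grip force is fixed at half the most. Time passes only in rows, so rows that repeat a pose let the fingers close, or fill a call up. It gives the time, the measured TCP pose, the force, the opening and the grip force at its end, in the units of the state.
- ctrl.get_obs(): the state, without advancing time (a new reading comes with each control period).
- ctrl.get_image(name): name is "scene" or "side" or "wrist"; returns the picture (400x640x3 uint8, red, green, blue); there is no depth.
- ctrl.camera_info(name): a dict with "camera_matrix" (3x3 intrinsics, pixels), "distortion" ([k1, k2, p1, p2, k3] as OpenCV has them; the pictures are not rectified), "world_from_camera" (4x4, takes a point from camera to world coordinates). Camera axes: x right, y up, looking along -z (the intrinsics and any distortion apply to the point x, -y, -z); pixel columns grow to the right and rows downward; lengths in mm; the calibration is good to about 2 mm. A picture is of the moment at which its call begins: read the wrist's pose just before it. camera_info takes no time and is no camera call; for the wrist camera it gives the pose at the moment of the call.
- ctrl.close_job(): hands the job in; it is judged then, once.
Trained networks look in the newest picture that a camera, given by its name, has taken for a name from the list of things; names that differ only in an ending like _2 or _b are one class to them, and where a whole thing is asked for, a point or a joint stands for the part that bears it (a point fixed in the world has none). Each returns a list of dicts, best first, with "score" (0 to 1); they miss things now and then, are a little off and sometimes report something else, mostly with a low value. They report only what shows in the picture. A call takes as long as a camera call.
- ctrl.look_for(camera, label): "rect" ([left, top, right, bottom] in pixels, round what is visible of it).
The state is a dict: "t": time; "qpos": joint angles; "qvel": joint speeds; "joint_torque": joint torques, N m; "ee_pos": TCP position; "orientation": TCP orientation; "ft_force": force on the tool from outside, world axes, zero at the start; "moment": the same for the moment, N m; "width": finger opening in mm; "grasp_force": force on a finger pad.
Only numpy, scipy, OpenCV 4.12 (cv2) and the standard library are available. Lean on these libraries where they do the work, as an engineer would, in place of code of your own. Each camera call takes 0.05 s, during which the arm holds its last target. There are 200 camera calls.

TASK

Press down the thumb lever on the worm bin's door to lift the latch bar out of its catch, draw the door open while the bar is up, then swing it wide open, square to the bin, so that the tray can be taken out, and let go of it. Feel for the lever's slack and do not force the lever, bar or door (no more than about 18 N), do not let the door fly, and leave the jar, bowl and beaker where they stand.

Things in the scene. Friction and masses are not known exactly. Their poses are not given: they have to be found in the camera images.
- bin: Open-topped plywood worm bin, fixed to the bench: 280 deep (x) x 360 wide (y) x 170 mm high. Origin: centre of its underside on the bench. Its own -x points out of the door side, +y is the hinge side. The shut door's outer face lies at x = -155 mm, flush with the posts beside it; the door is a plywood panel 15 thick, spanning y = +119 to -119, z = 22 to 168 mm.
- door_hinge (a point): Point on the door's vertical hinge line, at half its height (z = 95 mm); in the bin's frame at x = -140, y = +120 mm.
- door (a joint): Door angle in rad: 0 shut, grows as the door swings outward (clockwise seen from above), stop at 1.75. Stiffish hinge (0.12 N m of friction): it stays where left. Latched, it has 1 degree of play. The latch bar's end lies 14.5 mm deep behind the lip of a steel catch, a hook open at the top, on the post 262 mm from the hinge line; it must rise 15 mm to pass over the lip and is past it at 0.07 rad.
- bar_pivot (a point): Pivot of the latch bar on the door, 45 mm from the hinge line, z = 157 mm. The bar is plain steel, 8 thick, 18 high; it lies on the door's outer face (2 to 10 mm out from it), level at z = 148 to 166 mm, and runs from 50 mm to 280 mm from the hinge line, past the door's edge into the catch. It falls when the lever is let go.
- pad (a point): Centre of the upper face of the thumb pad, a dark steel plate 52 (outward) x 44 mm (along the door) standing out from the door; 47 mm out from its face, z = 143 mm at rest. Its outer edge is turned up 11 mm as a lip, 25 mm outward of here, which a fingertip can pull on; the bar is 37 mm inward. Axes: x into the door, y to the hinge (95 mm away). At rest it slopes up 0.2 rad towards the hinge.
- lever (a joint): Thumb lever, rad: 0 at rest, grows as the pad is pressed down; arm 50 mm (pivot farther from the hinge than the pad). A light spring (1 to 2 N at the pad) lifts it. Its tail takes up the bar after an unmeasured slack that varies, 1 to 13 mm at the pad; then 2 to 6 N more carries it. 10 mm after the slack the bar is clear of the catch; at 12 mm it meets its stop and the force climbs steeply.
- jar: White lidded jar with green screw lid, 100 mm wide, 150 high, origin centre of underside. Bystander.
- bowl: White ceramic bowl, 130 mm wide, 60 high, origin centre of underside. Bystander.
- beaker: Clear plastic cup, 64 mm wide, 75 high, origin centre of underside. Bystander.

How it is judged (in metres and radians):
On the way, in this order (a step that is already met when the one before it is completed fails the run):
1. the latch bar is carried over the catch's lip by the pressed thumb lever as the door is drawn open (value of joint door above 0.045 rad and value of joint lever above 0.14 rad), for 0.1 s.
2. the door is swung wide open (value of joint door above 1.35 rad), for 0.2 s.
At the end, for the whole second after the job is handed in: The door stands at rest, wide open (at least 1.35 rad, 77 degrees), with the thumb lever let go and back up (below 0.06 rad) (value of joint door above 1.35 rad and velocity of joint door between -0.05 and 0.05 rad/s and value of joint lever below 0.06 rad); the robot touches nothing.
It fails at once if the lever, bar, door or bin is forced with more than 20 N (contact force between the arm and bin above 20 N).
It fails at once if the lever, bar, door or bin is forced by the fingers with more than 20 N (contact force between the fingers and bin above 20 N).
It fails at once if the door flies faster than 2 rad/s (velocity of joint door above 2 rad/s).
It fails at once if the jar, bowl or beaker is moved by more than 20 mm (distance of any of jar, bowl, beaker from where it was at the start of the episode above 0.02 m).
It also fails if it takes over 50 s, if anything falls off the work surface, if the arm or the gripper's body presses on something with over 40 N, if the wrist force passes 120 N, or if a joint passes its speed limit or range.

## Working session

There is one attempt and no reset: what is moved stays moved. The work goes in short steps, Python scripts to look and compute and a shell command to move; the robot and the scene stay as the last step left them, time stands still between calls to the robot, and variables do not carry over. Pictures are saved under pics/ and viewed, at most 10 in all, crops included, and the job is handed in when it is done.

```bash
mkdir -p pics; python3 - <<'E'
from workcell import ctrl
import cv2,numpy as np
o=ctrl.get_obs();print(o['t'],o['ee_pos'],o['orientation'],o['ft_force'],o['width'],ctrl.hold_point_z)
for c in ('scene','side'):
    im=ctrl.get_image(c);cv2.imwrite(f'pics/{c}0.png',im[:,:,::-1])
    i=ctrl.camera_info(c);print(c,np.round(i['world_from_camera'],3).tolist(),np.round(i['camera_matrix'],1).tolist(),i['distortion'])
    for l in ('bin','pad','door','jar','bowl','beaker'):
        print(l,[(np.round(d['rect']).tolist(),round(d['score'],2)) for d in ctrl.look_for(c,l)[:2]])
E
```

```text
0.0 [279.85564506 558.232678   221.92276056] [-7.23416127e-01 -3.05676114e+00  2.26238469e-03] [ 0.69764406 -0.46847915  0.2681725 ] 87.71497360757436 18.700000000000003
scene [[-0.341, -0.622, 0.705, 1198.692], [0.94, -0.236, 0.247, 152.005], [0.012, 0.747, 0.665, 713.463], [0.0, 0.0, 0.0, 1.0]] [[378.6, 0.0, 326.3], [0.0, 378.6, 197.0], [0.0, 0.0, 1.0]] [-0.00197551  0.          0.          0.          0.        ]
bin [([335.0, 170.0, 551.0, 371.0], 0.84)]
pad [([339.0, 209.0, 366.0, 266.0], 0.93)]
door [([334.0, 182.0, 380.0, 294.0], 0.73)]
jar [([196.0, 140.0, 236.0, 204.0], 0.61)]
bowl [([151.0, 189.0, 205.0, 228.0], 0.58)]
beaker [([234.0, 137.0, 256.0, 166.0], 0.76)]
side [[0.811, 0.374, -0.451, 28.545], [-0.586, 0.531, -0.612, -796.629], [0.011, 0.76, 0.649, 896.154], [0.0, 0.0, 0.0, 1.0]] [[474.7, 0.0, 323.7], [0.0, 474.7, 203.4], [0.0, 0.0, 1.0]] [-0.13994852  0.          0.          0.          0.        ]
bin [([205.0, 94.0, 365.0, 227.0], 0.74)]
pad [([319.0, 152.0, 348.0, 179.0], 0.7), ([377.0, 271.0, 433.0, 350.0], 0.17)]
door [([291.0, 133.0, 363.0, 213.0], 0.92)]
jar [([377.0, 273.0, 433.0, 348.0], 0.85)]
bowl [([424.0, 269.0, 484.0, 320.0], 0.92)]
beaker [([328.0, 335.0, 360.0, 379.0], 0.78)]
```

```bash
python3 - <<'E'
import cv2
a=cv2.imread('pics/scene0.png');b=cv2.imread('pics/side0.png')
cv2.imwrite('pics/sc.png',cv2.resize(a[130:400,300:620],(800,600),interpolation=cv2.INTER_CUBIC)[:600])
cv2.imwrite('pics/sd.png',cv2.resize(b[80:380,190:590],(800,600),interpolation=cv2.INTER_CUBIC))
E
```

```text
(no output)
```

View pics/sc.png

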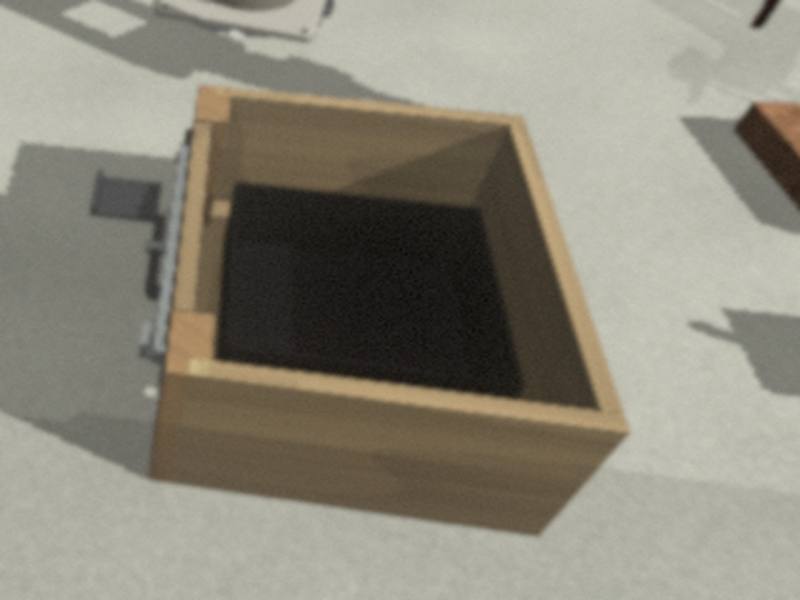

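View pics/sd.png

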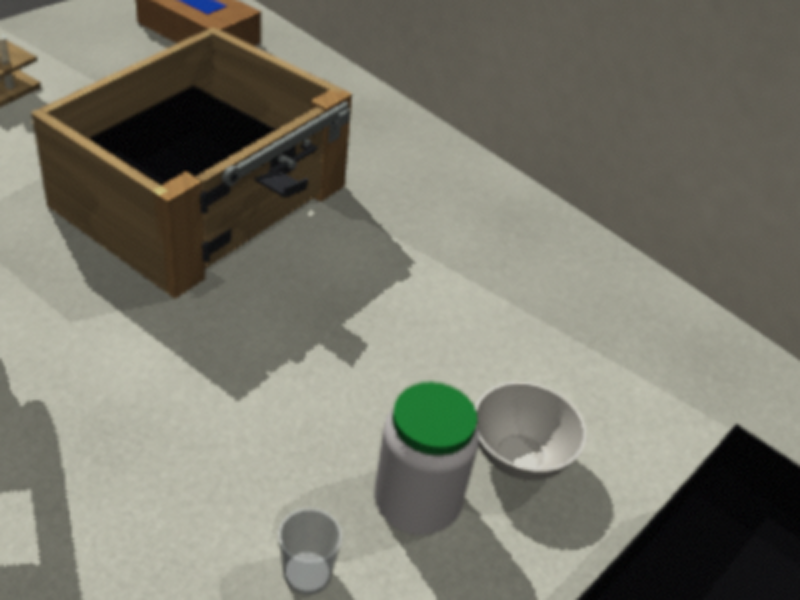

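The scene view shows the bin with its door facing world -y and the catch at +x, in the crop at (168,370) and (200,87). The side view shows the hinges at the near post (172,196) and the catch at the far right (345,105). The jar, bowl and beaker stand toward -y. Next I fit the bin pose to these corners.

```bash
cat > h.py <<'E'
from workcell import ctrl
import cv2,numpy as np
from scipy.spatial.transform import Rotation as R
def proj(c,P,info=None):
    i=info or ctrl.camera_info(c);T=np.linalg.inv(i['world_from_camera'])
    p=np.atleast_2d(P)@T[:3,:3].T+T[:3,3]; p=p*[1,-1,-1]
    return cv2.projectPoints(p,np.zeros(3),np.zeros(3),np.array(i['camera_matrix']),np.array(i['distortion']))[0][:,0]
def ray(c,uv,z):
    i=ctrl.camera_info(c);W=np.array(i['world_from_camera'])
    n=cv2.undistortPoints(np.array([[uv]],float),np.array(i['camera_matrix']),np.array(i['distortion']))[0,0]
    d=W[:3,:3]@[n[0],-n[1],-1];o=W[:3,3];return o+d*(z-o[2])/d[2]
def binpt(q,p):
    c,s=np.cos(q[2]),np.sin(q[2]);p=np.atleast_2d(p)
    return np.c_[q[0]+c*p[:,0]-s*p[:,1],q[1]+s*p[:,0]+c*p[:,1],p[:,2]]
E
python3 - <<'E'
from h import *
from scipy.optimize import least_squares
sc=np.array([[200,87],[168,370],[628,432],[518,117],[152,478],[540,533]])/[2.5,600/270]+[300,130]
sb=[[-155,180,170],[-155,-180,170],[140,-180,170],[140,180,170],[-155,-180,0],[140,-180,0]]
sd=np.array([[172,196],[177,293],[35,115],[212,30],[350,97]])/2+[190,80]
db=[[-155,180,170],[-155,180,0],[140,180,170],[140,-180,170],[-155,-180,170]]
f=lambda q:np.r_[(proj('scene',binpt(q,sb))-sc).ravel(),(proj('side',binpt(q,db))-sd).ravel()]
r=least_squares(f,[600,450,1.57],x_scale=[100,100,1],loss='soft_l1');q=r.x
print(q,np.round(r.fun.reshape(-1,2),1).tolist())
for n,p in dict(hinge=[-140,120,95],pad=[-155-47,25,143],padlip=[-155-72,25,150],baseend=[-160,-160,157]).items(): print(n,binpt(q,p)[0],proj('scene',binpt(q,p))[0],proj('side',binpt(q,p))[0])
for n,z,c in(('jar',75,(405,310)),('bowl',30,(454,295)),('beaker',37,(344,357))):print(n,ray('side',c,z))
for n,z,c in(('jar',75,(216,172)),('bowl',30,(178,208)),('beaker',37,(245,152))):print(n,ray('scene',c,z))
E
```

```text
[629.81219329 216.45535228   1.76245867] [[-1.8, -1.1], [-0.8, 1.1], [1.5, -0.5], [0.5, -1.1], [-1.6, 1.8], [-0.4, 1.4], [-2.0, 2.8], [-0.9, 3.6], [-3.0, -0.6], [-0.7, -1.2], [0.5, -1.9]]
hinge [538.67826959  56.15997509  95.        ] [379.88048233 208.96260921] [288.43250593 190.66509056]
pad [643.74916357  13.3919118  143.        ] [350.73629679 219.53674527] [329.75097219 170.62989793]
padlip [648.51144    -11.15031147 150.        ] [339.1909478  215.79566941] [336.81094378 172.4310869 ]
baseend [817.36099139  89.86369248 157.        ] [363.77364431 291.61458788] [362.17535119 133.66036739]
jar [ 535.86983495 -405.85188132   75.        ]
bowl [ 686.28089531 -421.16440215   30.        ]
beaker [ 376.11132227 -402.35107804   37.        ]
jar [ 532.70822529 -400.69973205   75.        ]
bowl [ 652.51826273 -448.96980847   30.        ]
beaker [ 374.94786315 -404.8724575    37.        ]
```

```bash
cat >> h.py <<'E'
Q=[629.8,216.5,1.7625]
def target(th,z,r=95,out=67,Q=Q):
    h=binpt(Q,[-140,120,0])[0]; al=Q[2]-np.pi/2-th
    a=np.array([np.cos(al),np.sin(al)]);n=np.array([a[1],-a[0]])
    p=h[:2]+r*a+out*n
    y=np.r_[-n,0];zz=np.array([0,0,-1.]);x=np.cross(y,zz)
    return np.r_[p,z],R.from_matrix(np.c_[x,y,zz])
def plan(th,z,r=95,out=67):
    o=ctrl.get_obs();p,Rt=target(th,z,r,out);R0=R.from_rotvec(o['orientation'])
    return R0.inv().apply(p-o['ee_pos']).round(1),(R0.inv()*Rt).as_rotvec().round(3)
def st():
    o=ctrl.get_obs();h=binpt(Q,[-140,120,0])[0]
    print('t %.2f pos %s F %s w %.0f rot %s'%(o['t'],o['ee_pos'].round(1),o['ft_force'].round(2),o['width'],o['orientation'].round(3)))
E
python3 -c "
from h import *
st();print(plan(0,200))"
```

```text
t 0.70 pos [280.1 558.7 222.7] F [-0.77  0.31  0.79] w 88 rot [0.723 3.057 0.   ]
(array([-572.5, -328.5,   22.7]), array([ 0.   ,  0.   , -0.656]))
```

```bash
python3 -m creep '[{"translation":[-35,-20,0],"angular":[0,0,-0.08],"jaw":0},{"translation":[-80,-45,0],"angular":[0,0,-0.16],"jaw":0},{"translation":[-130,-75,0],"angular":[0,0,-0.24],"jaw":0},{"translation":[-180,-103,0],"angular":[0,0,-0.32],"jaw":0},{"translation":[-230,-132,0],"angular":[0,0,-0.4],"jaw":0},{"translation":[-280,-160,0],"angular":[0,0,-0.48],"jaw":0},{"translation":[-330,-189,0],"angular":[0,0,-0.56],"jaw":0},{"translation":[-370,-212,0],"angular":[0,0,-0.656],"jaw":0}]'; python3 -c "
from h import *
st();print(plan(0,200))"
```

```text
t: 1.7
ee_pos: [516.9, 201.4, 222.9]
orientation: [-0.303, 3.126, 0.0]
ft_force: [-0.6, 0.6, -0.7]
width: 11.3
grasp_force: 0.0
t 1.70 pos [516.9 201.4 222.9] F [-0.61  0.59 -0.66] w 11 rot [-0.303  3.126  0.   ]
(array([ -88.3, -213.8,   23. ]), array([0.   , 0.001, 0.002]))
```

```bash
python3 -m creep '[{"translation":[-12,-30,0],"angular":[0,0,0],"jaw":0},{"translation":[-32,-78,0],"angular":[0,0,0],"jaw":0},{"translation":[-52,-126,0],"angular":[0,0,0],"jaw":0},{"translation":[-72,-174,0],"angular":[0,0,0],"jaw":0},{"translation":[-84,-204,10],"angular":[0,0,0],"jaw":0},{"translation":[-88,-214,20],"angular":[0,0,0],"jaw":0},{"translation":[-88,-214,23],"angular":[0,0,0],"jaw":0},{"translation":[-88,-214,23],"angular":[0,0,0],"jaw":0}]'; python3 - <<'E'
from h import *
st();print(plan(0,200))
i=ctrl.camera_info('wrist');im=ctrl.get_image('wrist');cv2.imwrite('pics/w1.png',im[:,:,::-1])
print('tip',proj('wrist',[ctrl.get_obs()['ee_pos']],i))
for l in('pad','bar_pivot','door'):print(l,[(np.round(d['rect']).tolist(),round(d['score'],2)) for d in ctrl.look_for('wrist',l)[:2]])
for n,p in dict(padc=[-202,25,143],padlipA=[-227,47,154],padlipB=[-227,3,146],doorA=[-155,119,168],doorB=[-155,-119,168],post=[-155,-180,170]).items():print(n,proj('wrist',binpt(Q,p),i)[0].round())
im=ctrl.get_image('side');cv2.imwrite('pics/s1.png',cv2.resize(im[80:280,200:470],(800,592),interpolation=cv2.INTER_CUBIC)[:,:,::-1])
E
```

```text
t: 2.7
ee_pos: [642.1, 11.1, 199.4]
orientation: [0.301, -3.126, -0.001]
ft_force: [-0.1, 0.1, -0.2]
width: 0.4
grasp_force: 0.0
t 2.70 pos [642.1  11.1 199.4] F [-0.07  0.06 -0.2 ] w 0 rot [ 3.010e-01 -3.126e+00 -1.000e-03]
(array([-2.1, -3.1, -0.6]), array([ 0.   , -0.001,  0.001]))
tip [[317.71968209 245.14705508]]
pad [([274.0, 185.0, 365.0, 254.0], 0.74)]
bar_pivot [([277.0, 69.0, 425.0, 252.0], 0.84)]
door [([275.0, 66.0, 428.0, 255.0], 0.95)]
padc [320. 218.]
padlipA [284. 192.]
padlipB [287. 247.]
doorA [401.  78.]
doorB [380. 403.]
post [377. 465.]
```

View pics/w1.png

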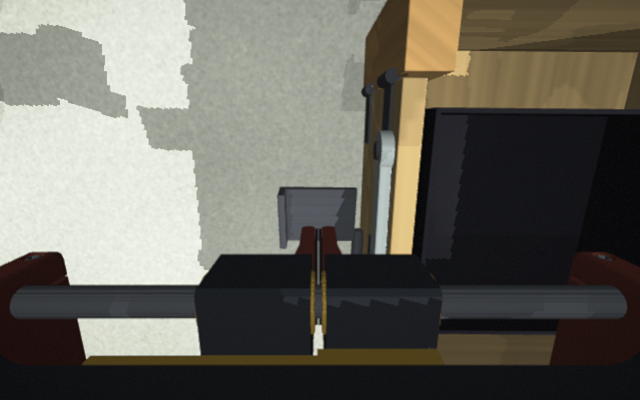

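The pad shows at (279–356, 187–249) with its lip at u≈283, 2 px from the prediction, so the bin fit holds. Descending to just above the pad.

```bash
python3 -m creep '[{"translation":[-2,-4,8],"angular":[0,0,0],"jaw":0},{"translation":[-2,-4,18],"angular":[0,0,0],"jaw":0},{"translation":[-2,-4,28],"angular":[0,0,0],"jaw":0},{"translation":[-2,-4,37],"angular":[0,0,0],"jaw":0},{"translation":[-2,-4,43],"angular":[0,0,0],"jaw":0},{"translation":[-2,-4,48],"angular":[0,0,0],"jaw":0},{"translation":[-2,-4,48],"angular":[0,0,0],"jaw":0},{"translation":[-2,-4,48],"angular":[0,0,0],"jaw":0}]'; python3 -c "
from h import *
st();print(plan(0,150))"
```

```text
t: 3.95
ee_pos: [645.8, 6.4, 152.0]
orientation: [-0.3, 3.127, -0.0]
ft_force: [-0.6, -0.8, 0.4]
width: 0.4
grasp_force: 0.0
t 3.95 pos [645.8   6.4 152. ] F [-0.55 -0.84  0.41] w 0 rot [-0.3    3.127 -0.   ]
(array([0.7, 2.3, 2. ]), array([-0.   ,  0.   , -0.001]))
```

```bash
python3 -m creep '[{"translation":[0,0,1],"angular":[0,0,0],"jaw":0},{"translation":[0,0,2],"angular":[0,0,0],"jaw":0},{"translation":[0,0,3],"angular":[0,0,0],"jaw":0},{"translation":[0,0,4],"angular":[0,0,0],"jaw":0},{"translation":[0,0,5],"angular":[0,0,0],"jaw":0},{"translation":[0,0,6],"angular":[0,0,0],"jaw":0},{"translation":[0,0,6],"angular":[0,0,0],"jaw":0},{"translation":[0,0,6],"angular":[0,0,0],"jaw":0}]'
```

```text
t: 4.95
ee_pos: [645.7, 6.4, 145.7]
orientation: [-0.3, 3.127, -0.0]
ft_force: [0.4, 0.2, 0.4]
width: 0.5
grasp_force: 0.0
```

```bash
python3 -m creep '[{"translation":[0,0,1],"angular":[0,0,0],"jaw":0},{"translation":[0,0,2],"angular":[0,0,0],"jaw":0},{"translation":[0,0,3],"angular":[0,0,0],"jaw":0},{"translation":[0,0,3],"angular":[0,0,0],"jaw":0},{"translation":[0,0,3],"angular":[0,0,0],"jaw":0},{"translation":[0,0,3],"angular":[0,0,0],"jaw":0},{"translation":[0,0,3],"angular":[0,0,0],"jaw":0},{"translation":[0,0,3],"angular":[0,0,0],"jaw":0}]'; python3 -c "
from h import *
st()"
```

```text
t: 5.95
ee_pos: [645.7, 6.4, 142.7]
orientation: [-0.3, 3.127, -0.0]
ft_force: [0.3, -0.1, 0.3]
width: 0.4
grasp_force: 0.4
t 5.95 pos [645.7   6.4 142.7] F [ 0.31 -0.13  0.29] w 0 rot [-0.3    3.127 -0.   ]
```

```bash
python3 -m creep '[{"translation":[0,0,1],"angular":[0,0,0],"jaw":0},{"translation":[0,0,2],"angular":[0,0,0],"jaw":0},{"translation":[0,0,2],"angular":[0,0,0],"jaw":0},{"translation":[0,0,2],"angular":[0,0,0],"jaw":0},{"translation":[0,0,2],"angular":[0,0,0],"jaw":0},{"translation":[0,0,2],"angular":[0,0,0],"jaw":0},{"translation":[0,0,2],"angular":[0,0,0],"jaw":0},{"translation":[0,0,2],"angular":[0,0,0],"jaw":0}]'
```

```text
t: 6.95
ee_pos: [645.6, 6.4, 140.7]
orientation: [0.3, -3.127, 0.0]
ft_force: [-0.1, -0.7, 1.1]
width: 0.5
grasp_force: 0.4
```

```bash
python3 -m creep '[{"translation":[0,0,1],"angular":[0,0,0],"jaw":0},{"translation":[0,0,2],"angular":[0,0,0],"jaw":0},{"translation":[0,0,2],"angular":[0,0,0],"jaw":0},{"translation":[0,0,2],"angular":[0,0,0],"jaw":0},{"translation":[0,0,2],"angular":[0,0,0],"jaw":0},{"translation":[0,0,2],"angular":[0,0,0],"jaw":0},{"translation":[0,0,2],"angular":[0,0,0],"jaw":0},{"translation":[0,0,2],"angular":[0,0,0],"jaw":0}]'
```

```text
t: 7.95
ee_pos: [645.6, 6.4, 138.7]
orientation: [-0.3, 3.127, -0.0]
ft_force: [0.8, 1.1, 1.6]
width: 0.3
grasp_force: 0.4
```

```bash
python3 -m creep '[{"translation":[0,0,1],"angular":[0,0,0],"jaw":0},{"translation":[0,0,2],"angular":[0,0,0],"jaw":0},{"translation":[0,0,2],"angular":[0,0,0],"jaw":0},{"translation":[0,0,2],"angular":[0,0,0],"jaw":0},{"translation":[0,0,2],"angular":[0,0,0],"jaw":0},{"translation":[0,0,2],"angular":[0,0,0],"jaw":0},{"translation":[0,0,2],"angular":[0,0,0],"jaw":0},{"translation":[0,0,2],"angular":[0,0,0],"jaw":0}]'
```

```text
t: 8.95
ee_pos: [645.6, 6.4, 136.7]
orientation: [0.3, -3.127, 0.0]
ft_force: [-0.8, 0.3, 1.1]
width: 0.3
grasp_force: 0.5
```

```bash
python3 -m creep '[{"translation":[0,0,1],"angular":[0,0,0],"jaw":0},{"translation":[0,0,2],"angular":[0,0,0],"jaw":0},{"translation":[0,0,2],"angular":[0,0,0],"jaw":0},{"translation":[0,0,2],"angular":[0,0,0],"jaw":0},{"translation":[0,0,2],"angular":[0,0,0],"jaw":0},{"translation":[0,0,2],"angular":[0,0,0],"jaw":0},{"translation":[0,0,2],"angular":[0,0,0],"jaw":0},{"translation":[0,0,2],"angular":[0,0,0],"jaw":0}]'
```

```text
t: 9.95
ee_pos: [645.7, 6.4, 135.0]
orientation: [-0.3, 3.127, -0.0]
ft_force: [-1.7, -1.2, 5.4]
width: 0.4
grasp_force: 2.7
```

```bash
python3 -m creep '[{"translation":[0,0,1],"angular":[0,0,0],"jaw":0},{"translation":[0,0,2],"angular":[0,0,0],"jaw":0},{"translation":[0,0,3],"angular":[0,0,0],"jaw":0},{"translation":[0,0,4],"angular":[0,0,0],"jaw":0},{"translation":[0,0,4],"angular":[0,0,0],"jaw":0},{"translation":[0,0,4],"angular":[0,0,0],"jaw":0},{"translation":[0,0,4],"angular":[0,0,0],"jaw":0},{"translation":[0,0,4],"angular":[0,0,0],"jaw":0}]'
```

```text
t: 10.95
ee_pos: [645.7, 6.4, 131.4]
orientation: [-0.3, 3.127, -0.0]
ft_force: [-4.5, -0.5, 7.7]
width: -0.0
grasp_force: 3.9
```

```bash
python3 -m creep '[{"translation":[0,0,1],"angular":[0,0,0],"jaw":0},{"translation":[0,0,2],"angular":[0,0,0],"jaw":0},{"translation":[0,0,3],"angular":[0,0,0],"jaw":0},{"translation":[0,0,3],"angular":[0,0,0],"jaw":0},{"translation":[0,0,3],"angular":[0,0,0],"jaw":0},{"translation":[0,0,3],"angular":[0,0,0],"jaw":0},{"translation":[0,0,3],"angular":[0,0,0],"jaw":0},{"translation":[0,0,3],"angular":[0,0,0],"jaw":0}]'
```

```text
t: 11.95
ee_pos: [645.9, 6.4, 128.5]
orientation: [-0.3, 3.126, -0.0]
ft_force: [-2.6, 1.3, 7.9]
width: 0.8
grasp_force: 4.1
```

```bash
python3 -m creep '[{"translation":[0,0,0.5],"angular":[0,0,0],"jaw":0},{"translation":[0,0,1],"angular":[0,0,0],"jaw":0},{"translation":[0,0,1.3],"angular":[0,0,0],"jaw":0},{"translation":[0,0,1.3],"angular":[0,0,0],"jaw":0},{"translation":[0,0,1.3],"angular":[0,0,0],"jaw":0},{"translation":[0,0,1.3],"angular":[0,0,0],"jaw":0},{"translation":[0,0,1.3],"angular":[0,0,0],"jaw":0},{"translation":[0,0,1.3],"angular":[0,0,0],"jaw":0}]'
```

```text
t: 12.95
ee_pos: [646.1, 6.5, 127.3]
orientation: [-0.3, 3.126, -0.0]
ft_force: [-3.4, -0.2, 10.2]
width: 0.5
grasp_force: 4.5
```

```bash
python3 -c "
from h import *
im=ctrl.get_image('side');st()
i=ctrl.get_image('wrist');st()
cv2.imwrite('pics/s2.png',np.vstack([cv2.resize(im[110:210,260:400],(420,300),interpolation=cv2.INTER_CUBIC),cv2.resize(i[60:310,200:550],(420,300))])[:,:,::-1])"
```

```text
t 13.00 pos [646.1   6.5 127.4] F [-3.49 -0.77  9.01] w 0 rot [-0.3    3.126 -0.   ]
t 13.05 pos [646.1   6.5 127.3] F [-2.78  0.22  9.32] w 0 rot [-0.3    3.126 -0.   ]
```

View pics/s2.png

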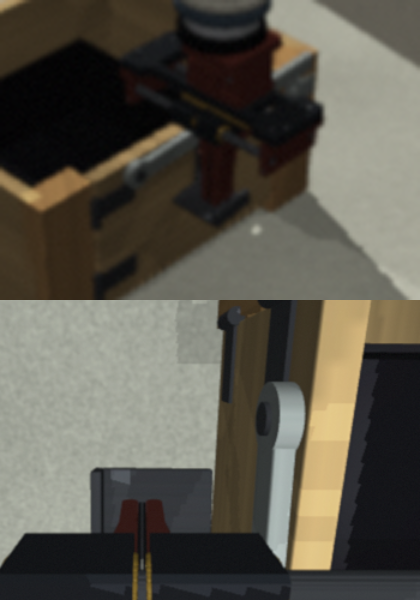

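The fingers stand on the pad, with the lip just outward of them and the bar lifting. I press another 1 mm and look for the stop.

```bash
python3 -m creep '[{"translation":[0,0,0.5],"angular":[0,0,0],"jaw":0},{"translation":[0,0,1],"angular":[0,0,0],"jaw":0},{"translation":[0,0,1],"angular":[0,0,0],"jaw":0},{"translation":[0,0,1],"angular":[0,0,0],"jaw":0},{"translation":[0,0,1],"angular":[0,0,0],"jaw":0},{"translation":[0,0,1],"angular":[0,0,0],"jaw":0},{"translation":[0,0,1],"angular":[0,0,0],"jaw":0},{"translation":[0,0,1],"angular":[0,0,0],"jaw":0}]'
```

```text
t: 14.05
ee_pos: [646.2, 6.5, 126.4]
orientation: [-0.3, 3.126, -0.0]
ft_force: [-3.0, 0.0, 8.2]
width: 0.3
grasp_force: 4.5
```

```bash
python3 -m creep '[{"translation":[0,-0.5,0],"angular":[0,0,0],"jaw":0},{"translation":[0,-1,0],"angular":[0,0,0],"jaw":0},{"translation":[0,-1.5,0],"angular":[0,0,0],"jaw":0},{"translation":[0,-2,0],"angular":[0,0,0],"jaw":0},{"translation":[0,-2.5,0],"angular":[0,0,0],"jaw":0},{"translation":[0,-3,0],"angular":[0,0,0],"jaw":0},{"translation":[0,-3,0],"angular":[0,0,0],"jaw":0},{"translation":[0,-3,0],"angular":[0,0,0],"jaw":0}]'
```

```text
t: 15.05
ee_pos: [645.6, 4.3, 126.0]
orientation: [0.3, -3.126, -0.002]
ft_force: [-6.2, 3.4, 9.7]
width: 0.4
grasp_force: 5.3
```

```bash
python3 -m creep '[{"translation":[0,-0.5,0],"angular":[0,0,0],"jaw":0},{"translation":[0,-1,0],"angular":[0,0,0],"jaw":0},{"translation":[0,-1.5,0],"angular":[0,0,0],"jaw":0},{"translation":[0,-2,0],"angular":[0,0,0],"jaw":0},{"translation":[0,-2,0],"angular":[0,0,0],"jaw":0},{"translation":[0,-2,0],"angular":[0,0,0],"jaw":0},{"translation":[0,-2,0],"angular":[0,0,0],"jaw":0},{"translation":[0,-2,0],"angular":[0,0,0],"jaw":0}]'
```

```text
t: 16.05
ee_pos: [645.1, 2.5, 125.6]
orientation: [0.3, -3.124, -0.003]
ft_force: [-7.1, 5.0, 9.1]
width: 0.5
grasp_force: 5.2
```

```bash
python3 -m creep '[{"translation":[0.7,0,0],"angular":[0,0,0.006],"jaw":0},{"translation":[1.4,-0.4,0],"angular":[0,0,0.012],"jaw":0},{"translation":[2,-0.8,0],"angular":[0,0,0.018],"jaw":0},{"translation":[2.5,-1.2,0],"angular":[0,0,0.024],"jaw":0},{"translation":[3,-1.6,0],"angular":[0,0,0.03],"jaw":0},{"translation":[3,-2,0],"angular":[0,0,0.03],"jaw":0},{"translation":[3,-2,0],"angular":[0,0,0.03],"jaw":0},{"translation":[3,-2,0],"angular":[0,0,0.03],"jaw":0}]'
```

```text
t: 17.05
ee_pos: [643.5, -0.2, 125.8]
orientation: [0.253, -3.13, -0.002]
ft_force: [-5.2, 2.8, 9.0]
width: 0.6
grasp_force: 4.3
```

```bash
python3 -c "
from h import *
i=ctrl.get_image('wrist');st()
im=ctrl.get_image('scene');st()
cv2.imwrite('pics/s3.png',np.vstack([cv2.resize(im[150:320,310:430],(420,595),interpolation=cv2.INTER_CUBIC)])[:,:,::-1])"
```

```text
t 17.10 pos [ 6.434e+02 -2.000e-01  1.258e+02] F [-4.84  2.45  8.5 ] w 0 rot [ 2.53e-01 -3.13e+00 -2.00e-03]
t 17.15 pos [ 6.434e+02 -2.000e-01  1.258e+02] F [-4.23  3.23  8.2 ] w 0 rot [ 2.53e-01 -3.13e+00 -2.00e-03]
```

View pics/s3.png

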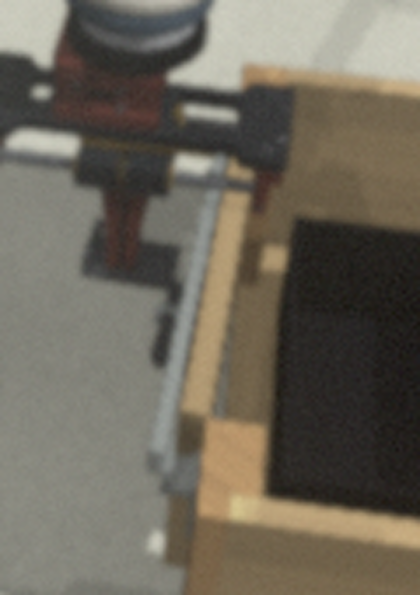

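The bar end (crop 158,460) now stands outside the catch and the door edge has left the post, so the latch is passed. Next is the arc.

```bash
cat >> h.py <<'E'
def inv(th,p):
    h=binpt(Q,[-140,120,0])[0]; al=Q[2]-np.pi/2-th
    a=np.array([np.cos(al),np.sin(al)]);n=np.array([a[1],-a[0]]);d=p[:2]-h[:2]
    return d@a,d@n
def arc(th0,ths,dout=0):
    o=ctrl.get_obs();r,out=inv(th0,o['ee_pos']);print('r,out',round(r,1),round(out,1))
    R0=R.from_rotvec(o['orientation'])
    for t in ths:
        p,_=target(t,o['ee_pos'][2],r,out+dout);print(round(t,2),R0.inv().apply(p-o['ee_pos']).round(1)[:2],round(t-th0,2))
E
python3 -c "
from h import *
arc(0,[0]);arc(0.07,np.arange(0.1,0.32,0.03))"
```

```text
r,out 92.1 75.4
0 [-0.  0.] 0
r,out 97.1 68.7
0.1 [ 2.2 -2.8] 0.03
0.13 [ 4.5 -5.5] 0.06
0.16 [ 6.9 -8.2] 0.09
0.19 [  9.4 -10.8] 0.12
0.22 [ 11.9 -13.3] 0.15
0.25 [ 14.5 -15.7] 0.18
0.28 [ 17.2 -18.1] 0.21
0.31 [ 19.9 -20.3] 0.24
```

```bash
python3 -m creep '[{"translation":[2,-2.8,0],"angular":[0,0,0.03],"jaw":0},{"translation":[4.5,-5.5,0],"angular":[0,0,0.06],"jaw":0},{"translation":[7,-8.2,0],"angular":[0,0,0.09],"jaw":0},{"translation":[9.4,-10.8,0],"angular":[0,0,0.12],"jaw":0},{"translation":[12,-13.3,-1],"angular":[0,0,0.15],"jaw":0},{"translation":[14.5,-15.7,-3],"angular":[0,0,0.18],"jaw":0},{"translation":[17.2,-18.1,-4],"angular":[0,0,0.21],"jaw":0},{"translation":[19.9,-20.3,-5],"angular":[0,0,0.24],"jaw":0}]'; python3 -c "
from h import *
i=ctrl.get_image('wrist');st()
cv2.imwrite('pics/s4.png',i[:,:,::-1])
arc(0.31,np.arange(0.35,0.64,0.04))"
```

```text
t: 18.15
ee_pos: [627.4, -23.8, 130.6]
orientation: [-0.126, -3.139, -0.001]
ft_force: [-3.4, 3.9, 5.5]
width: 1.0
grasp_force: 2.9
t 18.20 pos [627.  -24.1 130.7] F [-3.27  2.68  5.55] w 0 rot [-1.280e-01 -3.138e+00 -1.000e-03]
r,out 97.2 69.3
0.35 [ 3.  -3.7] 0.04
0.39 [ 6.1 -7.3] 0.08
0.43 [  9.4 -10.8] 0.12
0.47 [ 12.8 -14.1] 0.16
0.51 [ 16.4 -17.3] 0.2
0.55 [ 20.  -20.4] 0.24
0.59 [ 23.8 -23.3] 0.28
0.63 [ 27.7 -26.1] 0.32
```

View pics/s4.png

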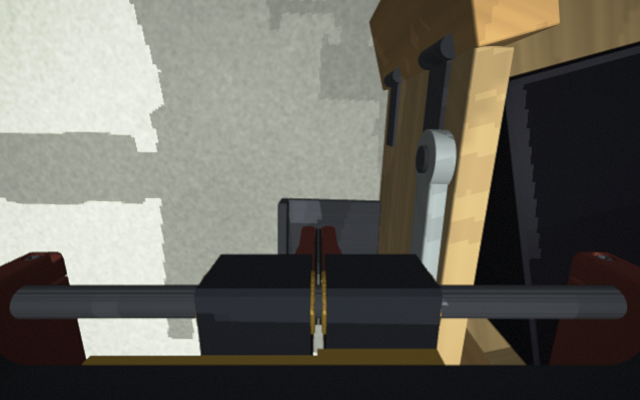

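The door has swung clear and stays nearly square to the tool. The pad shows at (280–380, 200–250) with the fingers on it. The swing continues, easing the press.

```bash
python3 -m creep '[{"translation":[3,-3.7,-1],"angular":[0,0,0.04],"jaw":0},{"translation":[6.1,-7.3,-2],"angular":[0,0,0.08],"jaw":0},{"translation":[9.4,-10.8,-3],"angular":[0,0,0.12],"jaw":0},{"translation":[12.8,-14.2,-4],"angular":[0,0,0.16],"jaw":0},{"translation":[16.4,-17.5,-5],"angular":[0,0,0.2],"jaw":0},{"translation":[20,-20.8,-5],"angular":[0,0,0.24],"jaw":0},{"translation":[23.8,-24,-5],"angular":[0,0,0.28],"jaw":0},{"translation":[27.7,-27,-5],"angular":[0,0,0.32],"jaw":0}]'; python3 -c "
from h import *
st()
arc(0.63,np.arange(0.67,0.96,0.04))"
```

```text
t: 19.2
ee_pos: [597.7, -49.1, 135.5]
orientation: [0.627, 3.078, 0.0]
ft_force: [-0.4, 3.2, 5.0]
width: 0.5
grasp_force: 2.4
t 19.20 pos [597.7 -49.1 135.5] F [-0.42  3.2   4.95] w 1 rot [0.627 3.078 0.   ]
r,out 98.1 70.3
0.67 [ 3.  -3.8] 0.04
0.71 [ 6.2 -7.4] 0.08
0.75 [  9.5 -10.9] 0.12
0.79 [ 13.  -14.3] 0.16
0.83 [ 16.6 -17.5] 0.2
0.87 [ 20.3 -20.6] 0.24
0.91 [ 24.1 -23.5] 0.28
0.95 [ 28.1 -26.3] 0.32
```

```bash
python3 -m creep '[{"translation":[3,-4,-0.5],"angular":[0,0,0.04],"jaw":0},{"translation":[6.2,-7.7,-1],"angular":[0,0,0.08],"jaw":0},{"translation":[9.5,-11.2,-1.5],"angular":[0,0,0.12],"jaw":0},{"translation":[13,-14.7,-2],"angular":[0,0,0.16],"jaw":0},{"translation":[16.6,-18,-2],"angular":[0,0,0.2],"jaw":0},{"translation":[20.3,-21.2,-2],"angular":[0,0,0.24],"jaw":0},{"translation":[24.1,-24.3,-2],"angular":[0,0,0.28],"jaw":0},{"translation":[28.1,-27.2,-2],"angular":[0,0,0.32],"jaw":0}]'; python3 -c "
from h import *
st()
arc(0.95,np.arange(0.99,1.28,0.04))"
```

```text
t: 20.2
ee_pos: [561.1, -63.1, 137.4]
orientation: [-1.109, -2.939, -0.0]
ft_force: [1.0, 1.3, 0.0]
width: 0.6
grasp_force: 1.2
t 20.20 pos [561.1 -63.1 137.4] F [0.97 1.33 0.  ] w 1 rot [-1.109 -2.939 -0.   ]
r,out 98.3 71.3
0.99 [ 3.1 -3.8] 0.04
1.03 [ 6.3 -7.4] 0.08
1.07 [  9.6 -10.9] 0.12
1.11 [ 13.1 -14.3] 0.16
1.15 [ 16.8 -17.5] 0.2
1.19 [ 20.5 -20.6] 0.24
1.23 [ 24.4 -23.5] 0.28
1.27 [ 28.4 -26.3] 0.32
```

```bash
python3 -m creep '[{"translation":[3.1,-4,0.5],"angular":[0,0,0.04],"jaw":0},{"translation":[6.3,-7.8,1],"angular":[0,0,0.08],"jaw":0},{"translation":[9.6,-11.3,1],"angular":[0,0,0.12],"jaw":0},{"translation":[13.1,-14.8,1],"angular":[0,0,0.16],"jaw":0},{"translation":[16.8,-18,1],"angular":[0,0,0.2],"jaw":0},{"translation":[20.5,-21.1,1],"angular":[0,0,0.24],"jaw":0},{"translation":[24.4,-24.1,1],"angular":[0,0,0.28],"jaw":0},{"translation":[28.4,-27,1],"angular":[0,0,0.32],"jaw":0}]'; python3 -c "
from h import *
i=ctrl.get_image('wrist');st()
cv2.imwrite('pics/s5.png',i[:,:,::-1])
arc(1.27,np.arange(1.31,1.6,0.04))"
```

```text
t: 21.2
ee_pos: [522.1, -64.5, 136.5]
orientation: [1.563, 2.725, 0.001]
ft_force: [2.2, 2.1, 1.1]
width: 0.6
grasp_force: 1.8
t 21.25 pos [521.2 -64.5 136.3] F [-0.77  0.8   0.21] w 0 rot [-1.564 -2.723  0.   ]
r,out 98.1 72.5
1.31 [ 3.1 -3.8] 0.04
1.35 [ 6.4 -7.4] 0.08
1.39 [  9.8 -10.9] 0.12
1.43 [ 13.3 -14.2] 0.16
1.47 [ 17.  -17.5] 0.2
1.51 [ 20.8 -20.5] 0.24
1.55 [ 24.7 -23.4] 0.28
1.59 [ 28.7 -26.2] 0.32
```

View pics/s5.png

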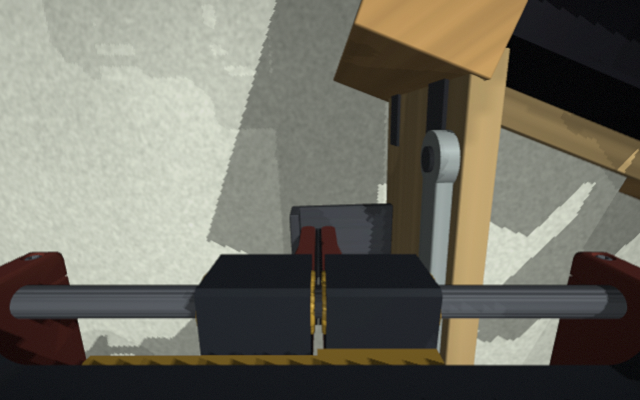

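The door has followed to about 1.25 rad, with the fingers still hooked behind the lip at (293, 230). One more arc to about 1.55.

```bash
python3 -m creep '[{"translation":[3.1,-4,0],"angular":[0,0,0.04],"jaw":0},{"translation":[6.4,-7.8,0],"angular":[0,0,0.08],"jaw":0},{"translation":[9.8,-11.4,0],"angular":[0,0,0.12],"jaw":0},{"translation":[13.3,-14.7,0],"angular":[0,0,0.16],"jaw":0},{"translation":[17,-18,0],"angular":[0,0,0.2],"jaw":0},{"translation":[20.8,-21,0],"angular":[0,0,0.24],"jaw":0},{"translation":[24.7,-24,0],"angular":[0,0,0.28],"jaw":0},{"translation":[26.7,-25.5,0],"angular":[0,0,0.3],"jaw":0}]'; python3 -c "
from h import *
st()"
```

```text
t: 22.25
ee_pos: [486.7, -54.7, 136.4]
orientation: [1.95, 2.463, 0.0]
ft_force: [1.7, 0.4, 0.7]
width: 0.2
grasp_force: 1.1
t 22.25 pos [486.7 -54.7 136.4] F [1.68 0.45 0.72] w 0 rot [1.95  2.463 0.   ]
```

```bash
python3 -m creep '[{"translation":[0,1,0],"angular":[0,0,0],"jaw":0},{"translation":[0,2,0],"angular":[0,0,0],"jaw":0},{"translation":[0,2,-3],"angular":[0,0,0],"jaw":0},{"translation":[0,2,-8],"angular":[0,0,0],"jaw":0},{"translation":[0,2,-20],"angular":[0,0,0],"jaw":0},{"translation":[0,2,-40],"angular":[0,0,0],"jaw":0},{"translation":[0,2,-65],"angular":[0,0,0],"jaw":0},{"translation":[0,2,-90],"angular":[0,0,0],"jaw":0}]'; python3 -c "
from h import *
i=ctrl.get_image('side');st()
h=binpt(Q,[-140,120,168])[0]
for t in (1.35,1.5):
  p=target(t,168,235,15)[0];print(t,(proj('side',[h,p])-[200,80])*[800/270,2.96])
cv2.imwrite('pics/s6.png',cv2.resize(i[80:280,200:470],(800,592),interpolation=cv2.INTER_CUBIC)[:,:,::-1])"
```

```text
t: 23.25
ee_pos: [488.7, -54.2, 227.9]
orientation: [1.949, 2.463, 0.001]
ft_force: [0.1, 0.3, -0.2]
width: 0.3
grasp_force: 0.0
t 23.30 pos [490.6 -54.4 231. ] F [ 1.75 -0.8   2.38] w 1 rot [1.947 2.46  0.005]
1.35 [[258.92718972 262.53961939]
 [492.50850388 362.46395821]]
1.5 [[258.92718972 262.53961939]
 [467.04724043 384.98127737]]
```

View pics/s6.png

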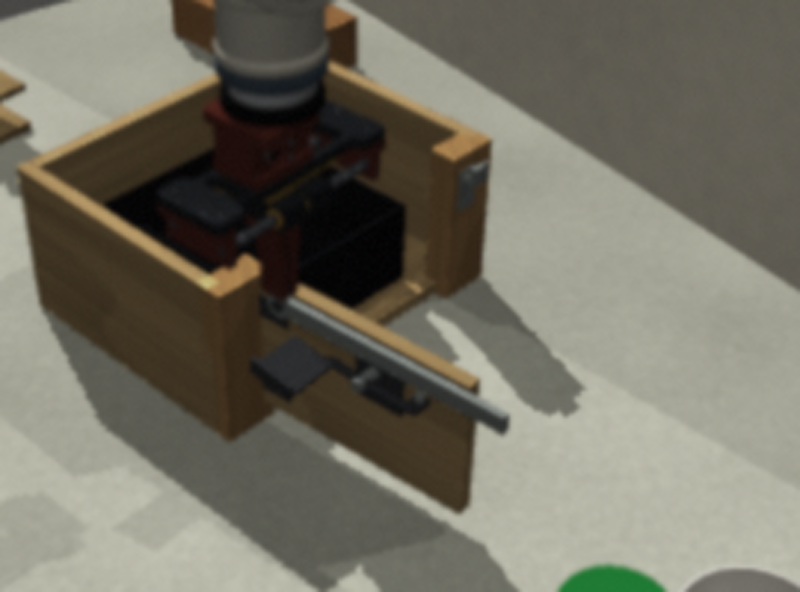

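The door's free top corner is at crop (470,390), which matches 1.5 rad. The pad is back up and the gripper is clear above. I let the arm settle and hand in.

```bash
python3 -m creep '[{"translation":[0,0,0],"angular":[0,0,0],"jaw":0},{"translation":[0,0,0],"angular":[0,0,0],"jaw":0},{"translation":[0,0,0],"angular":[0,0,0],"jaw":0},{"translation":[0,0,0],"angular":[0,0,0],"jaw":0},{"translation":[0,0,0],"angular":[0,0,0],"jaw":0},{"translation":[0,0,0],"angular":[0,0,0],"jaw":0},{"translation":[0,0,0],"angular":[0,0,0],"jaw":0},{"translation":[0,0,0],"angular":[0,0,0],"jaw":0}]'; python3 -c "
from workcell import ctrl
print(ctrl.close_job())"
```

```text
t: 24.3
ee_pos: [488.7, -54.2, 226.4]
orientation: [1.949, 2.464, 0.0]
ft_force: [-0.1, -0.0, 0.7]
width: 0.8
grasp_force: 0.0
the job is handed in; nothing more can be done
None
```

The job is handed in with no verdict shown: the latch was lifted, the door stands open at about 1.5 rad by camera, the lever is let go and looks back up, the gripper is clear, and the highest force reading was about 13 N.

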